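# Wind the tube-rack clamp tight with its loose crank

### The job

Fit the loose crank from the steel tray fully home onto the square drive shaft on top of the blue clamp housing, and wind it clockwise until the orange-padded jaw has pushed the tube rack up against the fence and holds it snugly; do not crush it: the padding must not be driven to the end of its give. Then lift the crank off and stand it, socket down, back in the tray, let go of it, and leave everything else on the bench as it was.

Things in the scene. Friction and masses are not known exactly. Their poses are not given: they have to be found in the camera images.
- crank: The loose crank, about 0.4 kg, standing on its hub. Origin: centre of the hub's underside; z up. Hub: dark block 32 mm square and 32 mm high, with a square socket 15.6 mm wide, 24 mm deep, open below, sides along the crank's x and y. An aluminium arm 16 mm wide (24 to 32 mm up) runs along +x to the red handle.
- crank_boss (a point): Middle of the crank's black boss, 50 mm above the crank's origin: a 22 mm square post on the hub, from 32 to 64 mm above the origin, sides along the crank's x and y. Hold the crank here to fit and lift it.
- crank_grip (a point): Middle of the crank's red handle, 65 mm out along the crank's x and 53 mm above its underside: an upright round sleeve 18 mm across, from 33 to 72 mm up, spinning freely on its pin, so a grip of fixed direction can carry it round.
- clamp: The fixed rack clamp: base plate 170 x 330 x 8 mm, blue drive housing 100 x 80 mm at one end. Origin: on the table below the shaft's axis; y points from housing to fence. The shaft turned clockwise (from above) drives the jaw to the fence, 50 mm a turn; 0.6 to 1.25 turns are needed. The dark fence beyond the rack is set elsewhere each time.
- seat (a point): Top of the round collar at the foot of the upright square steel shaft, on its axis, 68 mm above the table: the hub rests on it when fully home. The shaft is 14 mm wide and 20 mm high above this point, its top 4 mm tapering to 9 mm.
- shaft_tip (a point): Middle of the shaft's tip. The shaft's turned angle differs each time and is not measured: see it from above, or set the crank lightly on it and turn it (90 degrees at most; it fits four ways, 5 degrees of play each way) until it drops. The shaft is stiff: 0.42 N m, some 6.5 N at the handle, so it stays put in this search and where it is left.
- jaw: Moving jaw: dark steel plate 160 x 12 x 40 mm sliding along the clamp's y, an orange sprung pad before it. Origin: at table height, mid plate; the pad's face is 20 mm further along y. The pad gives up to 6 mm, 8 N a mm; each 10 N adds about 1.2 N at the crank's handle. Snug is 12 to 50 N, best about 25 N; the shaft's stiffness keeps it.
- rack: White tube rack 110 x 60 x 50 mm with violet and blue capped tubes (88 mm high with them), 0.3 to 0.65 kg, loose on the clamp's plate between pad and fence. Origin: centre of its underside. The jaw slides it along (adds under 1 N at the handle) until it meets the fence; only then does the handle get clearly heavier.
- tray: Steel tray 160 x 160 mm, 12 mm high, walls 4 mm, fixed to the table; the crank's place. Origin: centre of its underside; inner floor 4 mm above it.
- spare_rack: Another tube rack of the same kind and size, on the bench beyond the clamp: leave it. Origin: centre of its underside.
- spray: Clear bottle with a blue cap, 66 mm across, 170 mm high: leave it. Origin: centre of its underside.
- jar: White jar with an orange cap, 60 mm across, 75 mm high: leave it. Origin: centre of its underside.
- beaker: Glass beaker, 70 mm across, 90 mm high: leave it. Origin: centre of its underside.
- marker: Black and blue marker pen, 110 mm long, 14 mm thick, lying beyond the tray: leave it. Origin: centre of its underside.
- cap_box: Clear open box of tube caps, 90 x 70 x 35 mm, between the robot and the clamp: leave it. Origin: centre of its underside.

How it is judged:
By the outcome, as a careful person would: the job done as asked, in the order asked, and still so for the second after the job is handed in, with the robot touching nothing.
It also fails if it takes over 72 s, if anything falls off the work surface, if the arm or the gripper's body presses on something with over 40 N, if the wrist force passes 120 N, or if a joint passes its speed limit or range.

### The arm

A 6-joint arm with a two-finger parallel gripper is mounted at the origin on the work surface. World frame = base frame: x ahead of the robot, y to its left, z up, the work surface at z = 0. Lengths are in m, angles in rad, forces in N, time in s.
With the tool pointing down it reaches from about 0.25 to 0.775 m from the base axis. Payload 4 kg.
Tool frame: the origin (TCP) lies between the finger pads; the fingertips stand 14 mm ahead of it and the grasp point (between the pads) lies 5 mm behind it (arm.tcp_to_tips is the distance from the TCP to the fingertips, in m); z points along the fingers, y is the direction in which the jaws open and shut (so a half turn about z gives the same grasp; the last joint's range is limited). The gripper opens to 85 mm and grips with 20 to 120 N. Pads are 22 mm wide; open, the fingers measure 114 mm over their backs; the gripper's body (76 mm by 85 mm) begins 54 mm behind the grasp point. The pads swing forward as they close: fully open they stand 13 mm farther back than shut.
Start: joints at [1.239, 0.087, 1.371, -0, 1.684, -0.103], TCP at [0.125, 0.536, 0.245] pointing down, gripper open.
Joint ranges: [-3.1, 3.1], [-0.76, 2.03], [0.27, 2.55], [-1.08, 4.22], [0.17, 2.65], [-2.57, 2.57]. Speed limits (rad/s): [2.79, 2.79, 3.14, 3.14, 3.14, 3.14].

### API

Orientations are given as a unit quaternion [w, x, y, z].
In Python, from station import arm gives the robot as it stands. The module is installed in compiled form; this text tells all that it offers.
- The arm moves only by the tool play_rows, never from a script. Its argument "deltas" is a list of rows, each a list of 2 entries, a list of its own where there are three numbers: the shift along the world's x, y, z in mm, then the turn about the world's z in rad. A call has exactly 8 rows; each row is the pose to reach, as a shift and turn from the pose commanded when the call began; what a row does not reach only later rows make up. A row lasts 1/8 s, in which the tool goes at most 62.5 mm and 10.7 degrees, less where a joint would pass 70% of its speed; a pose out of reach is approached as far as the arm can. A call with a gripper value outside its range is refused whole. "grip" is the opening, from -1 (shut) to 1 (fully open), set as the call begins (left out, the last holds). The fingers move at their own pace and stop on an object; the grip force is fixed at half the most. Time passes only in rows, so rows that repeat a pose let the fingers close, or fill a call up. It gives the time, the measured TCP pose, the force and the opening at its end, in the units of the state.
- arm.get_obs(): the state, without advancing time (a new reading comes with each control period).
- arm.grab_frame(name): name is "side" or "top"; returns a dict with "pixels" (384x512x3 uint8, red, green, blue), "K" (3x3 intrinsics, pixels), "dist" ([k1, k2, p1, p2, k3] as OpenCV has them; the pictures are not rectified), "world_from_camera" (4x4, takes a point from camera to world coordinates). Camera axes: x right, y down, z forward; pixel columns grow to the right and rows downward; lengths in m; the calibration is good to about 2 mm. A picture is of the moment at which its call begins. There is no depth.
- arm.close_job(): hands the job in, once; it reports no verdict.
Trained networks look in a picture, given as the dict that the camera call returned (one of the last four; its "shot" number tells which), for a name from the list of things; names that differ only in an ending like _2 or _b are one class to them, and where a whole thing is asked for, a point or a joint stands for the part that bears it (a point fixed in the world has none). Each returns a list of dicts, best first, with "confidence" (0 to 1); they miss things now and then, are a little off and sometimes report something else, mostly with a low value. They report only what shows in the picture. A call takes as long as a camera call.
- arm.look_for(thing, picture): "extent" ([left, top, width, height] in pixels, round what is visible of it).
- arm.silhouettes(thing, picture): "pixels" (384x512 bool, what is visible of it) and "extent" ([left, top, width, height] in pixels, round what is visible of it).
- arm.tip_of(thing, picture): "location" ([row, column] in pixels: a listed point, or the origin of a listed thing).
The state is a dict: "t": time; "joint_positions": joint angles; "dq": joint speeds; "tau": joint torques, N m; "eef_pos": TCP position; "tcp_rot": TCP orientation; "wrist_force": force on the tool from outside, world axes, zero at the start; "torque": the same for the moment, N m; "opening": opening from 0.0 (shut) to 1.0 (fully open).
Only numpy, scipy, OpenCV 4.12 (cv2) and the standard library are available. Lean on these libraries where they do the work, as an engineer would, in place of code of your own. Each camera call takes 0.05 s, during which the arm holds its last target. There are 200 camera calls.

## Working session

There is one attempt and no reset: what is moved stays moved. The work goes in short steps, Python scripts to look and compute and a tool call to move; the robot and the scene stay as the last step left them, time stands still between calls to the robot, and variables do not carry over. Pictures are saved under pics/ and viewed, about 8 in all and at most 12, crops included, and the job is handed in when it is done.

Besides the shell and the picture viewer there is one more tool, called after "Call:" in YAML: its name, and indented under it one key for each argument. play_rows: Moves the arm, as the interface text tells. Its arguments: {"type":"object","properties":{"deltas":{"type":"array"},"grip":{"type":"number"}},"required":["deltas"]}

```bash
mkdir -p pics; cat > h.py <<'E'
import numpy as np, cv2
from station import arm
def ray(f,rc):
    p=cv2.undistortPoints(np.array([[[rc[1],rc[0]]]],float),f["K"],np.array(f["dist"],float))[0,0]
    T=np.array(f["world_from_camera"]); return T[:3,3],T[:3,:3]@np.array([p[0],p[1],1.])
def atz(f,rc,z):
    o,d=ray(f,rc); return o+d*(z-o[2])/d[2]
def proj(f,P):
    T=np.linalg.inv(np.array(f["world_from_camera"])); 
    q,_=cv2.projectPoints(np.array(P,float).reshape(-1,3),cv2.Rodrigues(T[:3,:3])[0],T[:3,3],f["K"],np.array(f["dist"],float)); return q[:,0]
def tri(fs,rcs):
    A=np.zeros((3,3));b=np.zeros(3)
    for f,rc in zip(fs,rcs):
        o,d=ray(f,rc); d=d/np.linalg.norm(d); M=np.eye(3)-np.outer(d,d); A+=M;b+=M@o
    return np.linalg.solve(A,b)
def save(f,name,crop=None,s=1):
    im=cv2.cvtColor(f["pixels"],cv2.COLOR_RGB2BGR)
    if crop: l,t,w,h=crop; im=im[t:t+h,l:l+w]
    cv2.imwrite("pics/"+name,cv2.resize(im,None,fx=s,fy=s,interpolation=cv2.INTER_CUBIC))
E
python3 - <<'E'
from h import *
fs={n:arm.grab_frame(n) for n in("top","side")}
for n,f in fs.items():
    save(f,n+"0.png",None,1.5); print(n,np.round(np.array(f["world_from_camera"])[:3,3],3),f["K"][0][0])
Z=dict(crank=0.004,crank_boss=.054,crank_grip=.057,clamp=0,seat=.068,shaft_tip=.088,jaw=0,rack=.008,tray=0)
for t,z in Z.items():
    for n,f in fs.items():
        r=arm.tip_of(t,f)[:2]
        for q in r: print(t,n,round(q["confidence"],2),np.round(q["location"],1),np.round(atz(f,q["location"],z),4))
print(arm.get_obs())
E
```

```text
top [ 0.388 -0.009  1.585] 468.41636795911006
side [ 0.465 -0.81   1.023] 473.5574481191226
crank top 0.77 [212.7 329.3] [ 0.5209 -0.3057  0.004 ]
crank side 0.6 [319.2 240.2] [ 0.5083 -0.32    0.004 ]
crank_boss top 0.78 [215.7 333.9] [ 0.5068 -0.3113  0.054 ]
crank_boss top 0.3 [215.  328.2] [ 0.5091 -0.2925  0.054 ]
crank_boss side 0.94 [307.4 240.5] [ 0.5094 -0.3162  0.054 ]
crank_grip top 0.45 [205.2 318.6] [ 0.5411 -0.261   0.057 ]
crank_grip side 0.83 [283.7 250.9] [ 0.5387 -0.2611  0.057 ]
clamp top 0.92 [202.7 245.6] [ 0.5551 -0.0218  0.    ]
clamp side 0.82 [218.  244.8] [ 0.5487 -0.0263  0.    ]
clamp side 0.53 [177.1 305.7] [0.7419 0.1067 0.    ]
seat top 0.65 [201.  245.2] [ 0.5535 -0.0199  0.068 ]
seat side 0.83 [197.4 244.1] [ 0.5482 -0.0101  0.068 ]
shaft_tip top 0.91 [200.  246.1] [ 0.5545 -0.0227  0.088 ]
shaft_tip top 0.65 [213.9 329.4] [ 0.51   -0.2902  0.088 ]
shaft_tip side 0.95 [198.9 246.2] [ 0.5513 -0.0324  0.088 ]
shaft_tip side 0.48 [317.2 240.9] [ 0.5066 -0.356   0.088 ]
jaw top 0.72 [199.6 223.1] [0.5656 0.0548 0.    ]
jaw side 0.6 [196.3 248.5] [0.567  0
[... 240 characters left out ...]
.1 234.1] [ 0.4949 -0.3114  0.    ]
{'t': 1.0, 'joint_positions': array([ 1.23890944e+00,  8.72041320e-02,  1.37069118e+00, -3.35441054e-05,
        1.68356854e+00, -1.03115549e-01]), 'dq': array([-0.00150851, -0.00145584,  0.00035246,  0.00111407, -0.00123317,
       -0.00230791]), 'tau': array([-1.40976004e-03, -3.51725471e+01, -3.13477707e+01, -1.82936442e-04,
        5.07082325e-05,  3.35515381e-05]), 'eef_pos': array([0.12476137, 0.53569043, 0.2453431 ]), 'tcp_rot': array([3.01701076e-05, 1.14138267e-01, 9.93464872e-01, 5.92885396e-05]), 'wrist_force': array([-0.46640352,  0.45415003, -0.40316833]), 'torque': array([ 0.00351347, -0.02529369, -0.01465725]), 'opening': 0.9972796915731998}
```

View pics/top0.png

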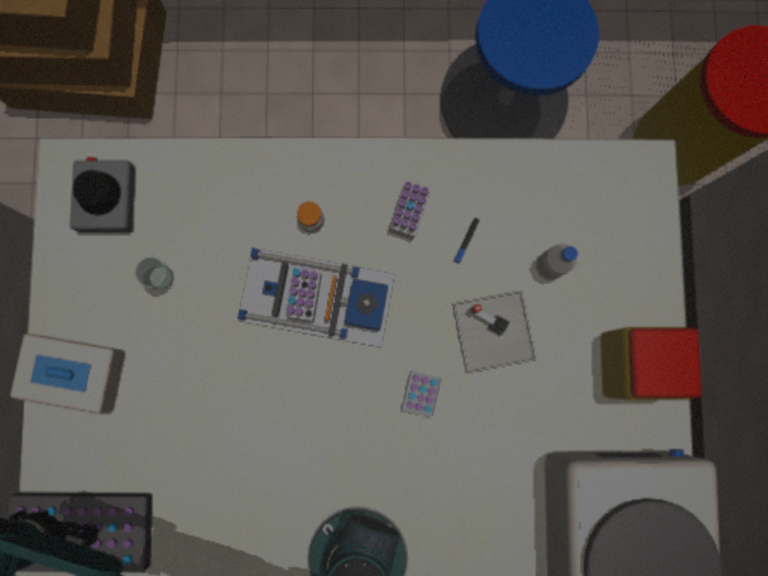

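View pics/side0.png

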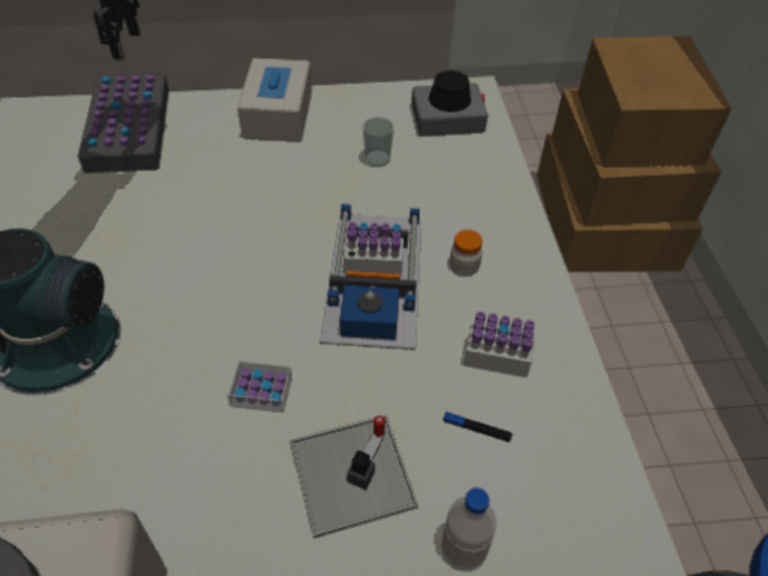

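```bash
python3 - <<'E'
from h import *
f=arm.grab_frame("top")
im=cv2.cvtColor(f["pixels"],cv2.COLOR_RGB2BGR)
a=cv2.resize(im[175:235,210:270],None,fx=9,fy=9,interpolation=cv2.INTER_CUBIC)
b=cv2.resize(im[180:260,290:370],None,fx=5,fy=5,interpolation=cv2.INTER_CUBIC)
b=cv2.copyMakeBorder(b,0,140,0,0,0,value=0) if b.shape[0]<540 else b
cv2.imwrite("pics/crop1.png",cv2.resize(np.hstack([a,b]),(800,int(540*800/940))))
E
```

```text
(no output)
```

View pics/crop1.png

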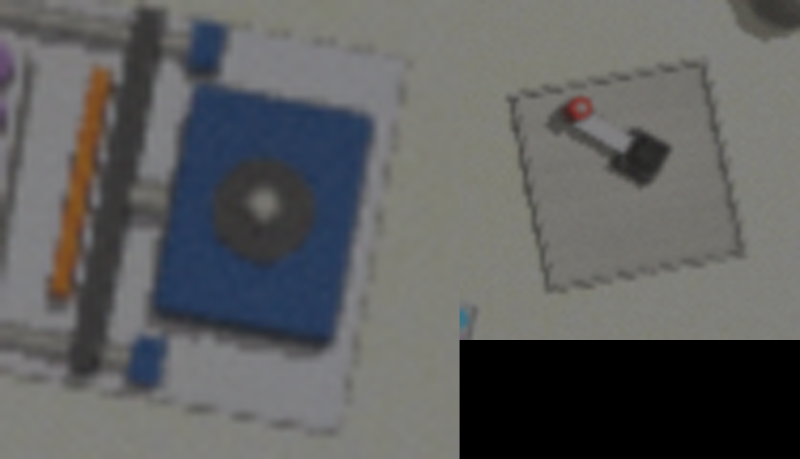

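The top view shows the clamp housing near (245,202) with a grey shaft tip. The crank's hub is near (334,216) and its handle near (318,206), inside the tray. The shaft's angle doesn't show. I'll move above the crank now.

Call:
play_rows:
  deltas:
    - [[15, -35, 0], -0.15]
    - [[40, -89, 0], -0.33]
    - [[65, -145, 0], -0.51]
    - [[90, -201, 0], -0.69]
    - [[115, -257, 0], -0.87]
    - [[140, -313, -10], -1.05]
    - [[165, -369, -20], -1.23]
    - [[190, -425, -30], -1.4]
  grip: 1

```text
t: 2.05
eef_pos: [0.3152, 0.1089, 0.2155]
tcp_rot: [0.001, 0.729, 0.684, 0.001]
wrist_force: [0.9, -0.2, 0.4]
opening: 1.0
```

Call:
play_rows:
  deltas:
    - [[25, -56, -5], -0.15]
    - [[50, -112, -15], -0.3]
    - [[75, -168, -25], -0.4]
    - [[100, -224, -35], -0.47]
    - [[130, -280, -45], -0.472]
    - [[155, -340, -55], -0.472]
    - [[180, -395, -65], -0.472]
    - [[193, -425, -65], -0.472]

```text
t: 3.05
eef_pos: [0.5078, -0.3168, 0.1486]
tcp_rot: [-0.001, 0.868, 0.496, -0.0]
wrist_force: [0.5, -0.2, -0.1]
opening: 1.002
```

```bash
python3 - <<'E'
from h import *
o=arm.get_obs(); print(o["t"],o["eef_pos"],o["tcp_rot"],o["joint_positions"])
R={}
for k in range(2):
    fs=[arm.grab_frame(n) for n in("top","side")]
    for t in("crank_boss","crank_grip","seat","shaft_tip","clamp","rack","tray"):
        rc=[]
        for f in fs:
            r=arm.tip_of(t,f)
            if r: rc.append(r[0]["location"]); 
        print(t,np.round(rc,1).tolist(),np.round(tri(fs,rc),4) if len(rc)==2 else "")
save(fs[1],"s1.png",(170,190,160,160),4)
E
```

```text
3.05 [ 0.50781921 -0.31680947  0.14859116] [-9.08646908e-04  8.68102784e-01  4.96383410e-01 -4.90842652e-04] [-6.52382639e-01  2.32692447e-01  1.39733238e+00 -1.98914877e-04
  1.51362376e+00 -1.20430767e-01]
crank_boss [[214.7, 333.9], [310.7, 240.1]] [ 0.5101 -0.3149  0.0361]
crank_grip [[176.7, 366.5], [282.4, 252.9]] [ 0.5647 -0.3688  0.2622]
seat [[204.3, 243.5]] 
shaft_tip [[200.2, 244.5]] 
clamp [[203.4, 246.3]] 
rack [[196.7, 200.0], [363.9, 308.3]] [ 0.8962  0.2898 -1.939 ]
tray [[220.6, 332.5], [314.1, 237.4]] [ 0.4979 -0.3134  0.0168]
crank_boss [[216.5, 333.5], [310.4, 239.8]] [ 0.5069 -0.3136  0.0347]
crank_grip [[207.7, 316.8], [284.7, 252.0]] [ 0.5381 -0.257   0.0441]
seat [[202.6, 244.5]] 
shaft_tip [[202.8, 245.1]] 
clamp [[204.6, 243.0]] 
rack [[197.4, 201.7]] 
tray [[219.4, 330.0], [316.0, 234.9]] [ 0.4977 -0.3085 -0.0006]
```

View pics/s1.png

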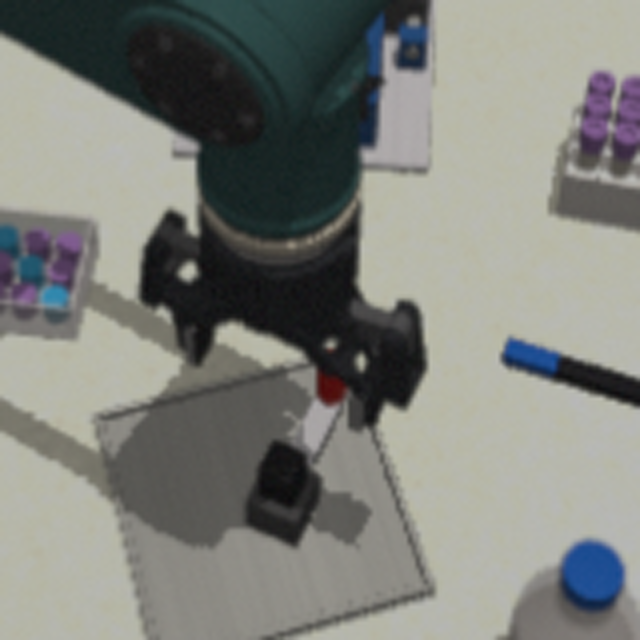

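The gripper is above the boss, at about (285,462) in this crop, and the jaws straddle it. I'll descend and grip.

Call:
play_rows:
  deltas:
    - [[0, 2, -20], 0]
    - [[0, 2, -45], 0]
    - [[0, 2, -70], 0]
    - [[0, 2, -88], 0]
    - [[0, 2, -95], 0]
    - [[0, 2, -95], 0]
    - [[0, 2, -95], 0]
    - [[0, 2, -95], 0]

```text
t: 5.65
eef_pos: [0.5084, -0.3128, 0.0565]
tcp_rot: [0.001, 0.868, 0.497, 0.0]
wrist_force: [0.4, -0.6, 0.4]
opening: 0.998
```

Call:
play_rows:
  deltas:
    - [[0, 0, 0], 0]
    - [[0, 0, 0], 0]
    - [[0, 0, 0], 0]
    - [[0, 0, 0], 0]
    - [[0, 0, 0], 0]
    - [[0, 0, 0], 0]
    - [[0, 0, 0], 0]
    - [[0, 0, 0], 0]
  grip: -1

```text
t: 6.65
eef_pos: [0.508, -0.3125, 0.0555]
tcp_rot: [0.0, 0.868, 0.497, 0.0]
wrist_force: [1.1, -0.9, 0.9]
opening: 0.247
```

Call:
play_rows:
  deltas:
    - [[0, 0, 5], 0]
    - [[0, 0, 20], 0]
    - [[0, 0, 45], 0]
    - [[0, 0, 75], 0]
    - [[0, 0, 110], 0]
    - [[0, 0, 140], 0]
    - [[0, 0, 150], 0]
    - [[0, 0, 150], 0]

```text
t: 7.65
eef_pos: [0.5078, -0.3123, 0.2057]
tcp_rot: [0.0, 0.868, 0.497, 0.0]
wrist_force: [1.0, -0.3, -4.2]
opening: 0.246
```

```bash
python3 - <<'E'
from h import *
o=arm.get_obs(); print(o["t"],o["eef_pos"],o["tcp_rot"],o["opening"],o["wrist_force"])
R={}
fs=[arm.grab_frame(n) for n in("top","side")]
for k in range(3):
    for t,z in(("seat",.068),("shaft_tip",.088),("clamp",0.)):
        rc=[]
        for f in fs:
            r=arm.tip_of(t,f)
            if r: rc.append(r[0]["location"]); print(t,f is fs[0],round(r[0]["confidence"],2),np.round(rc[-1],1),np.round(atz(f,rc[-1],z),4))
    if k<2: fs=[arm.grab_frame(n) for n in("top","side")]
def crop(f,l,t,w,h,s): return cv2.resize(cv2.cvtColor(f["pixels"],cv2.COLOR_RGB2BGR)[t:t+h,l:l+w],None,fx=s,fy=s,interpolation=cv2.INTER_LANCZOS4)
cv2.imwrite("pics/s2.png",np.hstack([crop(fs[0],225,180,40,56,10),crop(fs[1],215,170,80,112,5)]))
E
```

```text
7.65 [ 0.50777836 -0.3122941   0.2057187 ] [3.45240463e-04 8.67612002e-01 4.97241655e-01 1.74804845e-04] 0.24634229446713685 [ 0.9536099  -0.33018614 -4.16485053]
seat True 0.59 [205.1 242.4] [ 0.54   -0.0108  0.068 ]
shaft_tip True 0.81 [201.4 246.1] [ 0.55   -0.0227  0.088 ]
clamp True 0.64 [204.4 244.7] [ 0.5493 -0.0187  0.    ]
seat True 0.98 [201.2 245.3] [ 0.5528 -0.0202  0.068 ]
shaft_tip True 0.83 [201.1 243.7] [ 0.551 -0.015  0.088]
clamp True 0.7 [207.2 244.7] [ 0.5397 -0.0187  0.    ]
seat True 0.72 [200.9 247.6] [ 0.5538 -0.0277  0.068 ]
shaft_tip True 0.72 [187.5 106. ] [0.5944 0.4295 0.088 ]
clamp True 0.74 [206.5 245.1] [ 0.5421 -0.0201  0.    ]
```

View pics/s2.png

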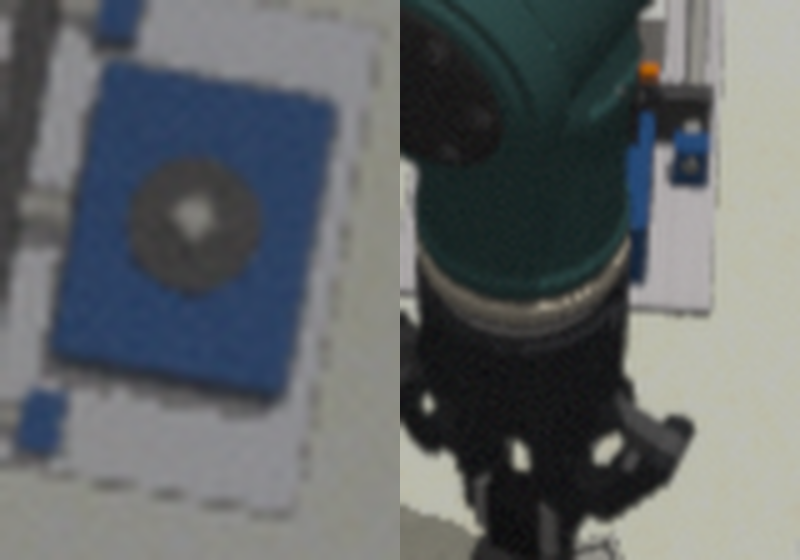

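The crank is held: the opening is about 22 mm and the wrist carries -4 N. The crop shows the tip near top pixel (244,201). I'll refine the shaft centre by averaging frames, and check where the crank sits along the pads.

```bash
python3 - <<'E'
from h import *
T=[arm.grab_frame("top") for _ in range(10)]
f=T[-1]; m=np.mean([t["pixels"].astype(float) for t in T],0)
g=m.mean(2); sub=g[190:214,232:258]
sat=m.max(2)-m.min(2); grey=(sat<22)[190:214,232:258]
n,l,s,c=cv2.connectedComponentsWithStats(grey.astype(np.uint8)); k=l[12,12]; print("collar",s[k],c[k][::-1]+[190,232])
cc=c[k][::-1]+[190,232]; print(np.round(atz(f,cc,.068),4))
np.set_printoptions(linewidth=200); print(np.round(g[194:210,237:252]).astype(int))
w=np.clip(g[196:207,239:250]-105,0,None); print("max",w.max()); 
w=np.clip(w-w.max()*.35,0,None); r,cx=np.mgrid[196:207,239:250]; q=[(w*r).sum()/w.sum(),(w*cx).sum()/w.sum()]; print("tip",q,np.round(atz(f,q,.088),4))
a=cv2.resize(m[186:216,230:260].clip(0,255).astype(np.uint8)[:,:,::-1],None,fx=16,fy=16,interpolation=cv2.INTER_CUBIC)
cv2.imwrite("pics/avg.png",cv2.convertScaleAbs(a,alpha=1.3))
S=[arm.grab_frame("side") for _ in range(2)]
o=arm.get_obs()["eef_pos"]
for f in T[-2:]+S:
    for t in("crank_grip","crank"):
        r=arm.tip_of(t,f)
        if r: print(t,round(r[0]["confidence"],2),r[0]["location"],np.round(atz(f,r[0]["location"],o[2]-.0015+(.003 if t=="crank_grip" else -.05)),4))
print(o)
E
```

```text
collar [  6   6  13  13 141] [202.         243.87234043]
[ 0.5502 -0.0156  0.068 ]
[[ 70  69  69  69  69  69  68  68  68  69  69  69  69  69  69]
 [ 69  69  68  69  67  67  67  66  67  68  69  70  68  69  69]
 [ 68  69  69  66  60  62  63  63  63  64  66  69  69  70  70]
 [ 68  68  65  62  62  62  61  63  62  63  64  65  68  69  69]
 [ 68  65  62  62  63  62  63  65  65  63  63  63  66  69  69]
 [ 68  61  62  63  63  65  74  81  78  65  62  63  63  68  69]
 [ 68  63  62  63  65  80 105 113 104  74  64  63  64  66  69]
 [ 67  63  62  63  67  91 120 126 117  82  65  64  63  65  68]
 [ 65  63  62  61  57  73 103 120 109  82  66  64  63  65  68]
 [ 64  61  63  62  60  60  80  97  83  67  62  63  64  64  69]
 [ 68  63  62  63  61  61  60  70  63  63  63  63  63  62  70]
 [ 67  60  61  62  62  60  55  62  63  63  63  63  65  67  70]
 [ 68  60  59  60  62  62  62  62  62  63  63  63  64  70  71]
 [ 70  67  64  61  60  62  62  63  62  63  64  63  65  69  70]
 [ 69  70  69  67  60  60  61  62  62  65  67  69  68  69  71]
 [ 70  69  70  70  69  67  57  58  59  68  69  69  70  69  70]]
max 21.366666666666674
tip [np.float64(201.2154981549816), np.float64(243.93505535055354)] [ 0.5506 -0.0157  0.088 ]
crank_grip 0.51 [198.0, 326.7] [ 0.5476 -0.2608  0.2069]
crank 0.64 [202.2, 245.6] [ 0.5404 -0.0205  0.1539]
crank_grip 0.54 [201.2, 324.3] [ 0.538  -0.2535  0.2069]
crank 0.65 [209.3, 339.1] [ 0.5188 -0.308   0.1539]
crank 0.76 [287.5, 238.6] [ 0.5051 -0.3223  0.1539]
crank 0.58 [286.5, 239.7] [ 0.5076 -0.3202  0.1539]
[ 0.5077559  -0.31231307  0.20535994]
```

View pics/avg.png

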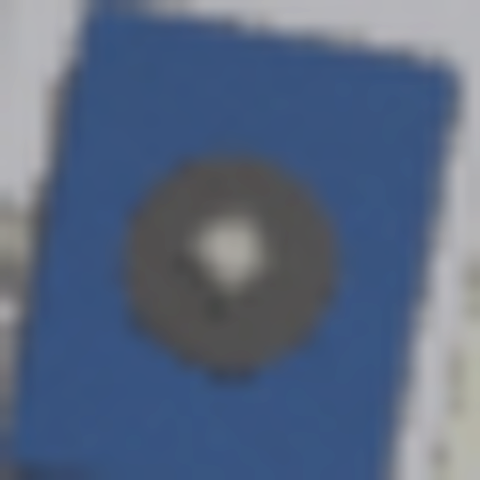

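The collar and the tip agree on a shaft axis at (0.550, -0.016). The tip looks like a diamond at (230,250) in the crop, so its angle is near 45°. I'll carry the crank there at about 50° and set it on lightly.

Call:
play_rows:
  deltas:
    - [[4, 25, 0], -0.03]
    - [[11, 80, 0], -0.08]
    - [[20, 140, 0], -0.13]
    - [[29, 200, -5], -0.17]
    - [[38, 260, -25], -0.17]
    - [[42.5, 296.5, -45], -0.17]
    - [[42.5, 296.5, -50], -0.17]
    - [[42.5, 296.5, -50], -0.17]

```text
t: 10.85
eef_pos: [0.55, -0.0161, 0.155]
tcp_rot: [0.0, 0.907, 0.422, -0.001]
wrist_force: [0.1, -0.6, -3.5]
opening: 0.245
```

Call:
play_rows:
  deltas:
    - [[0, 0, -3], 0]
    - [[0, 0, -7], 0]
    - [[0, 0, -11], 0]
    - [[0, 0, -14], 0]
    - [[0, 0, -17], 0]
    - [[0, 0, -19], 0]
    - [[0, 0, -19], 0]
    - [[0, 0, -19], 0]

```text
t: 11.85
eef_pos: [0.551, -0.0161, 0.137]
tcp_rot: [0.001, 0.907, 0.422, 0.001]
wrist_force: [1.8, -1.9, -2.1]
opening: 0.251
```

```bash
cat > ob.py <<'E'
from h import *
o=arm.get_obs(); np.set_printoptions(precision=4,suppress=True)
q=o["tcp_rot"]; y=(2*np.degrees(np.arctan2(q[2],q[1]))) ; print("t",o["t"],"pos",o["eef_pos"],"crankyaw",y,"F",o["wrist_force"],"M",o["torque"],"op",o["opening"],"q6",o["joint_positions"][5])
E
python3 ob.py
```

```text
t 11.85 pos [ 0.551  -0.0161  0.137 ] crankyaw 49.89256154436773 F [ 1.7976 -1.919  -2.1349] M [-0.3625 -0.3836  0.0095] op 0.2511218377068031 q6 0.5682444603191338
```

Call:
play_rows:
  deltas:
    - [[0, 0, -1.5], 0]
    - [[0, 0, -3], 0]
    - [[0, 0, -3], -0.05]
    - [[0, 0, -3], -0.1]
    - [[0, 0, -3], -0.15]
    - [[0, 0, -3], -0.2]
    - [[0, 0, -3], -0.2]
    - [[0, 0, -3], -0.2]

```text
t: 12.85
eef_pos: [0.5525, -0.0158, 0.135]
tcp_rot: [0.001, 0.944, 0.33, 0.003]
wrist_force: [5.5, -0.9, 3.0]
opening: 0.244
```

```bash
python3 ob.py
```

```text
t 12.85 pos [ 0.5525 -0.0158  0.135 ] crankyaw 38.487945313992164 F [ 5.4917 -0.9315  2.9535] M [-0.2503 -1.1165  0.0458] op 0.24442659882081727 q6 0.7674859429772646
```

Call:
play_rows:
  deltas:
    - [[1, 0, 0], 0]
    - [[2, 0, 0], 0]
    - [[2, 0, 0], -0.05]
    - [[2, 0, 0], -0.1]
    - [[2, 0, 0], -0.15]
    - [[2, 0, 0], -0.2]
    - [[2, 0, 0], -0.2]
    - [[2, 0, 0], -0.2]

```text
t: 13.85
eef_pos: [0.5528, -0.0167, 0.1322]
tcp_rot: [0.001, 0.972, 0.233, 0.0]
wrist_force: [6.1, -2.6, -1.6]
opening: 0.248
```

```bash
python3 ob.py
```

```text
t 13.85 pos [ 0.5528 -0.0167  0.1322] crankyaw 26.978711242974853 F [ 6.0626 -2.5887 -1.6284] M [-0.6914 -1.3266  0.1074] op 0.24797924388172637 q6 0.9683681582868537
```

Call:
play_rows:
  deltas:
    - [[1, -0.5, 0], 0]
    - [[2, -0.5, -1], 0]
    - [[2, -0.5, -2.5], 0]
    - [[2, -0.5, -4], 0]
    - [[2, -0.5, -4], 0]
    - [[2, -0.5, -4], -0.04]
    - [[2, -0.5, -4], -0.08]
    - [[2, -0.5, -4], -0.08]

```text
t: 14.85
eef_pos: [0.554, -0.017, 0.1285]
tcp_rot: [0.001, 0.981, 0.194, -0.001]
wrist_force: [2.9, -5.1, -3.9]
opening: 0.243
```

```bash
python3 ob.py
```

```text
t 14.85 pos [ 0.554  -0.017   0.1285] crankyaw 22.378442727800216 F [ 2.8633 -5.0727 -3.9341] M [-1.0901 -0.5769  0.152 ] op 0.2430408799158275 q6 1.0483294612417933
```

Call:
play_rows:
  deltas:
    - [[0.5, -1.5, 0], 0]
    - [[0.5, -1.5, -2], 0]
    - [[0.5, -1.5, -4], 0]
    - [[0.5, -1.5, -6], 0]
    - [[0.5, -1.5, -8], 0]
    - [[0.5, -1.5, -10], 0]
    - [[0.5, -1.5, -11], 0]
    - [[0.5, -1.5, -11], 0]

```text
t: 15.85
eef_pos: [0.5543, -0.0174, 0.1201]
tcp_rot: [-0.0, 0.981, 0.194, -0.0]
wrist_force: [-3.8, -1.8, 9.0]
opening: 0.244
```

```bash
python3 ob.py
```

```text
t 15.85 pos [ 0.5543 -0.0174  0.1201] crankyaw 22.416923425456176 F [-3.7801 -1.751   9.0048] M [-0.2839  0.9042  0.0917] op 0.24356146476895654 q6 1.0456663140307272
```

The crank dropped to the seat: the TCP is at z 0.120 and the hub bears 9 N more than its weight. I'll release, rise and locate the handle.

Call:
play_rows:
  deltas:
    - [[0, 0, 0], 0]
    - [[0, 0, 0], 0]
    - [[0, 0, 0], 0]
    - [[0, 0, 5], 0]
    - [[0, 0, 20], 0]
    - [[0, 0, 40], 0]
    - [[0, 0, 52], 0]
    - [[0, 0, 52], 0]
  grip: 0.1

```text
t: 16.85
eef_pos: [0.5557, -0.0179, 0.1723]
tcp_rot: [0.001, 0.981, 0.194, 0.002]
wrist_force: [0.4, -0.4, 1.3]
opening: 0.548
```

```bash
python3 ob.py; python3 - <<'E'
from h import *
for n in("side","top","side","top"):
    f=arm.grab_frame(n)
    for t,z in(("crank_grip",.121),("crank_boss",.118)):
        r=arm.tip_of(t,f)
        if r: print(n,t,round(r[0]["confidence"],2),np.round(r[0]["location"],1),np.round(atz(f,r[0]["location"],z),4))
    m=f["pixels"].astype(int); red=(m[...,0]>1.8*m[...,1])&(m[...,0]>1.8*m[...,2])&(m[...,0]>60)
    rr,cc=np.nonzero(red[150:230,210:300]); 
    if len(rr): q=[rr.mean()+150,cc.mean()+210]; print(n,"red",len(rr),np.round(q,1),np.round(atz(f,q,.121),4),np.round(atz(f,q,.14),4))
    if n=="side": save(f,"s3.png",(195,140,130,100),6)
E
```

```text
t 16.85 pos [ 0.5557 -0.0179  0.1723] crankyaw 22.390762216985085 F [ 0.3601 -0.3882  1.3451] M [ 0.0337  0.0051 -0.0275] op 0.5475881848596045 q6 1.045772231912124
side crank_grip 0.93 [176.7 268.6] [0.6137 0.009  0.121 ]
side crank_boss 0.94 [188.4 246.1] [ 0.5519 -0.0227  0.118 ]
side red 107 [179.2 259.6] [0.5894 0.0025 0.121 ] [ 0.5868 -0.0146  0.14  ]
side crank_grip 0.95 [178.2 266.1] [0.6066 0.0044 0.121 ]
side crank_boss 0.97 [188.3 244.6] [ 0.5481 -0.022   0.118 ]
side red 106 [179.2 259.2] [0.5885 0.0029 0.121 ] [ 0.5859 -0.0142  0.14  ]
top crank_grip 0.21 [201.4 244.8] [ 0.5464 -0.0183  0.121 ]
```

View pics/s3.png

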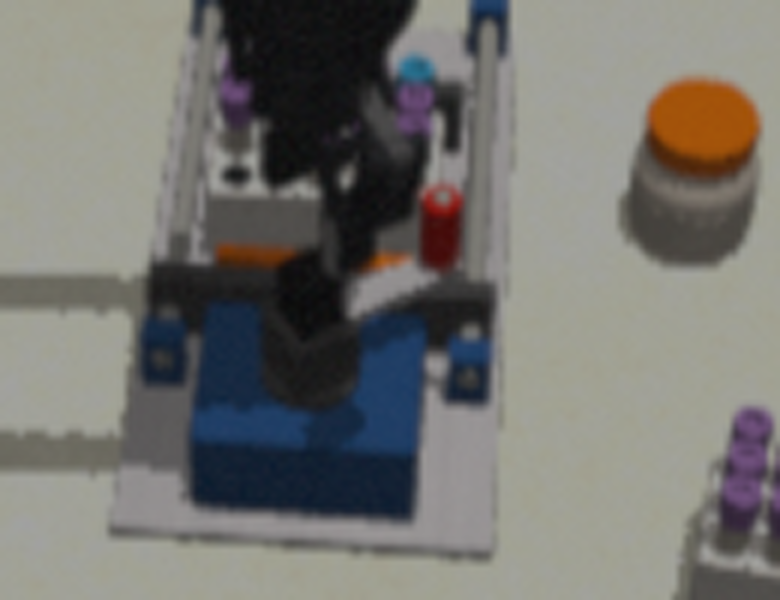

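The crank sits on the collar, with its handle at (440,228) in the crop, about (0.611, 0.007). That matches the expected place. I'll grip the handle, then print the arc rows.

Call:
play_rows:
  deltas:
    - [[15, 7, 0], 0]
    - [[40, 18, 0], 0]
    - [[57, 25.5, 0], 0]
    - [[57, 25.5, -6], 0]
    - [[57, 25.5, -22], 0]
    - [[57, 25.5, -40], 0]
    - [[57, 25.5, -50], 0]
    - [[57, 25.5, -50], 0]

```text
t: 18.45
eef_pos: [0.6106, 0.0076, 0.1185]
tcp_rot: [-0.0, 0.981, 0.194, -0.002]
wrist_force: [-0.6, 1.1, -0.5]
opening: 0.555
```

Call:
play_rows:
  deltas:
    - [[0, 0, 0], 0]
    - [[0, 0, 0], 0]
    - [[0, 0, 0], 0]
    - [[0, 0, 0], 0]
    - [[0, 0, 0], 0]
    - [[0, 0, 0], 0]
    - [[0, 0, 0], 0]
    - [[0, 0, 0], 0]
  grip: -1

```text
t: 19.45
eef_pos: [0.6124, 0.0078, 0.1212]
tcp_rot: [0.0, 0.981, 0.194, 0.001]
wrist_force: [1.4, 1.1, 4.6]
opening: 0.193
```

```bash
python3 ob.py; cat > arc.py <<'E'
import sys,numpy as np
t0=float(sys.argv[1]); st=[float(x) for x in sys.argv[2].split(",")]
a=np.radians(t0)
for call in range(int(sys.argv[3])):
    print([[np.round(65*(np.cos(a-np.radians(s))-np.cos(a)),1).item(),np.round(65*(np.sin(a-np.radians(s))-np.sin(a)),1).item(),0] for s in st]); a-=np.radians(st[-1])
E
python3 arc.py 22.4 6,16,26,36,46,56,66,75 5
```

```text
t 19.45 pos [0.6124 0.0078 0.1212] crankyaw 22.396578957577557 F [1.4316 1.0571 4.6488] M [ 0.1104 -0.1492  0.0329] op 0.19307614301246298 q6 1.0999715494478006
[[2.3, -6.4, 0], [4.5, -17.5, 0], [4.8, -28.9, 0], [3.1, -40.1, 0], [-0.5, -50.8, 0], [-6.0, -60.7, 0], [-13.0, -69.6, 0], [-20.6, -76.4, 0]]
[[-5.6, -3.8, 0], [-15.8, -8.9, 0], [-26.6, -12.1, 0], [-37.9, -13.3, 0], [-49.2, -12.6, 0], [-60.2, -10.0, 0], [-70.6, -5.4, 0], [-79.1, 0.1, 0]]
[[-5.2, 4.4, 0], [-12.7, 12.9, 0], [-18.6, 22.6, 0], [-22.7, 33.1, 0], [-24.9, 44.3, 0], [-25.2, 55.6, 0], [-23.5, 66.8, 0], [-20.3, 76.5, 0]]
[[2.9, 6.1, 0], [9.2, 15.6, 0], [17.0, 23.8, 0], [26.1, 30.5, 0], [36.3, 35.5, 0], [47.2, 38.7, 0], [58.4, 40.0, 0], [68.6, 39.4, 0]]
[[6.7, -1.3, 0], [17.4, -4.9, 0], [27.4, -10.3, 0], [36.2, -17.4, 0], [43.7, -25.9, 0], [49.6, -35.5, 0], [53.8, -46.1, 0], [55.9, -56.1, 0]]
```

Call:
play_rows:
  deltas:
    - [[2.3, -6.4, 0.5], 0]
    - [[4.5, -17.5, 0.5], 0]
    - [[4.8, -28.9, 0.5], 0]
    - [[3.1, -40.1, 0.5], 0]
    - [[-0.5, -50.8, 0.5], 0]
    - [[-6, -60.7, 0.5], 0]
    - [[-13, -69.6, 0.5], 0]
    - [[-20.6, -76.4, 0.5], 0]

```text
t: 20.45
eef_pos: [0.5946, -0.0682, 0.1219]
tcp_rot: [0.0, 0.981, 0.194, 0.005]
wrist_force: [8.9, 2.2, 0.7]
opening: 0.194
```

```bash
cat > w.py <<'E'
from h import *
import sys
o=arm.get_obs(); A=np.array([.552,-.017]); d=o["eef_pos"][:2]-A; r=np.hypot(*d); u=d/r; tan=np.array([u[1],-u[0]])
F=o["wrist_force"]; print("t %.2f ang %.1f r %.4f Ftan %.2f Frad %.2f Fz %.2f z %.4f Mz %.3f"%(o["t"],np.degrees(np.arctan2(d[1],d[0])),r,F[:2]@tan,F[:2]@u,F[2],o["eef_pos"][2],o["torque"][2]))
E
python3 w.py
```

```text
t 20.45 ang -50.2 r 0.0666 Ftan -8.21 Frad 4.04 Fz 0.67 z 0.1219 Mz 0.012
```

Call:
play_rows:
  deltas:
    - [[-5, -4.5, 0], 0]
    - [[-15, -9.9, 0], 0]
    - [[-25.6, -13.1, 0], 0]
    - [[-36.9, -14.3, 0], 0]
    - [[-48.2, -13.6, 0], 0]
    - [[-59.2, -11, 0], 0]
    - [[-69.6, -6.4, 0], 0]
    - [[-78.1, -0.9, 0], 0]

```text
t: 21.45
eef_pos: [0.5152, -0.0718, 0.1216]
tcp_rot: [0.003, 0.981, 0.194, 0.003]
wrist_force: [7.0, -4.7, 0.2]
opening: 0.188
```

```bash
python3 w.py; python3 - <<'E'
from h import *
f=arm.grab_frame("top"); g=arm.grab_frame("side")
for t,z in (("rack",.008),("jaw",0.)):
  for h,n in((f,"top"),(g,"side")):
    r=arm.tip_of(t,h)
    if r: print(t,n,round(r[0]["confidence"],2),np.round(r[0]["location"],1),np.round(atz(h,r[0]["location"],z),4))
def crop(f,l,t,w,h,s): return cv2.resize(cv2.cvtColor(f["pixels"],cv2.COLOR_RGB2BGR)[t:t+h,l:l+w],None,fx=s,fy=s,interpolation=cv2.INTER_CUBIC)
b=crop(g,205,130,90,100,4); a=crop(f,155,160,100,100,4)
cv2.imwrite("pics/w1.png",np.hstack([a,b]))
E
```

```text
t 21.45 ang -123.8 r 0.0660 Ftan -8.47 Frad 0.03 Fz 0.17 z 0.1216 Mz -0.014
rack top 0.7 [198.  200.2] [0.57   0.1321 0.008 ]
rack side 0.68 [172.9 249.6] [0.5789 0.1319 0.008 ]
jaw top 0.82 [197.7 219.3] [0.5721 0.0678 0.    ]
jaw side 0.65 [190.9 247.9] [0.5674 0.0699 0.    ]
```

View pics/w1.png

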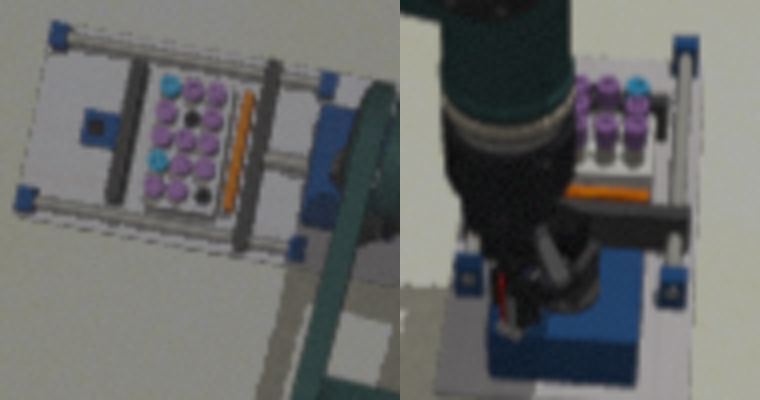

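The pad is just short of the rack, with pad edge about x=234 and rack about 228 in the left crop. A gap of roughly 10 mm to the fence remains. I'll wind on in shorter steps and watch the tangential force.

```bash
python3 arc.py -127.6 7,15,23,31,39,47,55,60 1;python3 arc.py -187.6 3,7,11,15,19,22,24,24 6
```

```text
[[-6.0, 5.2, 0], [-12.0, 12.0, 0], [-17.0, 19.6, 0], [-20.9, 27.8, 0], [-23.6, 36.4, 0], [-25.1, 45.4, 0], [-25.3, 54.4, 0], [-24.8, 60.1, 0]]
[[0.5, 3.4, 0], [1.5, 7.8, 0], [2.8, 12.1, 0], [4.4, 16.4, 0], [6.3, 20.5, 0], [7.9, 23.5, 0], [9.1, 25.5, 0], [9.1, 25.5, 0]]
[[1.9, 2.9, 0], [4.6, 6.5, 0], [7.5, 9.9, 0], [10.7, 13.2, 0], [14.1, 16.2, 0], [16.8, 18.3, 0], [18.6, 19.6, 0], [18.6, 19.6, 0]]
[[2.9, 1.8, 0], [6.8, 4.1, 0], [10.9, 6.0, 0], [15.1, 7.7, 0], [19.5, 9.0, 0], [22.8, 9.9, 0], [25.0, 10.3, 0], [25.0, 10.3, 0]]
[[3.4, 0.5, 0], [7.9, 1.0, 0], [12.4, 1.1, 0], [16.9, 0.9, 0], [21.5, 0.3, 0], [24.8, -0.3, 0], [27.0, -0.8, 0], [27.0, -0.8, 0]]
[[3.3, -0.9, 0], [7.6, -2.3, 0], [11.8, -4.1, 0], [15.8, -6.1, 0], [19.7, -8.4, 0], [22.6, -10.3, 0], [24.4, -11.7, 0], [24.4, -11.7, 0]]
[[2.6, -2.1, 0], [6.0, -5.2, 0], [9.1, -8.5, 0], [12.0, -12.0, 0], [14.6, -15.7, 0], [16.4, -18.6, 0], [17.5, -20.6, 0], [17.5, -20.6, 0]]
```

Call:
play_rows:
  deltas:
    - [[-6, 5.2, 0], 0]
    - [[-12, 12, 0], 0]
    - [[-17, 19.6, 0], 0]
    - [[-20.9, 27.8, 0], 0]
    - [[-23.6, 36.4, 0], 0]
    - [[-25.1, 45.4, 0], 0]
    - [[-25.3, 54.4, 0], 0]
    - [[-24.8, 60.1, 0], 0]

```text
t: 22.75
eef_pos: [0.4879, -0.0128, 0.1214]
tcp_rot: [0.004, 0.981, 0.194, -0.001]
wrist_force: [-1.3, -8.2, 6.0]
opening: 0.192
```

```bash
python3 w.py
```

```text
t 22.75 ang 176.3 r 0.0642 Ftan -8.23 Frad 0.77 Fz 5.96 z 0.1214 Mz 0.045
```

Call:
play_rows:
  deltas:
    - [[0.5, 3.4, 0], 0]
    - [[1.5, 7.8, 0], 0]
    - [[2.8, 12.1, 0], 0]
    - [[4.4, 16.4, 0], 0]
    - [[6.3, 20.5, 0], 0]
    - [[7.9, 23.5, 0], 0]
    - [[9.1, 25.5, 0], 0]
    - [[9.1, 25.5, 0], 0]

```text
t: 23.75
eef_pos: [0.4958, 0.013, 0.1212]
tcp_rot: [0.003, 0.981, 0.194, -0.003]
wrist_force: [-5.5, -6.9, 8.0]
opening: 0.189
```

```bash
python3 w.py; cat > jw.py <<'E'
from h import *
import sys
T=[arm.grab_frame("top") for _ in range(4)]
m=np.mean([t["pixels"].astype(float) for t in T],0); f=T[-1]
A=np.array([.552,-.017]); y=np.array([np.sin(np.radians(7.5)),np.cos(np.radians(7.5))]); x=np.array([y[1],-y[0]])
# brightness profile along clamp y at z=.05, averaged over x in +-40mm
s=np.arange(.04,.24,.002); out=[]
for z in(.045,):
    P=np.array([[*(A+y*a+x*b),z] for a in s for b in np.linspace(-.045,.045,19)])
    uv=proj(f,P).astype(np.float32).reshape(len(s),19,2)
    c=cv2.remap(m.astype(np.float32),uv[...,0],uv[...,1],cv2.INTER_LINEAR).mean(1)
    for a,v in zip(s,c): print("%d:%d/%d"%(a*1000,v.mean(),v[0]-v[2]),end=" ")
print()
cv2.imwrite("pics/"+sys.argv[1],cv2.resize(m[160:230,150:260].clip(0,255).astype(np.uint8)[:,:,::-1],None,fx=7,fy=7,interpolation=cv2.INTER_CUBIC))
E
python3 jw.py w2.png
```

```text
t 23.75 ang 151.9 r 0.0637 Ftan -8.69 Frad 1.61 Fz 8.00 z 0.1212 Mz 0.010
40:61/-14 42:65/-12 44:68/-12 46:70/-12 48:70/-11 50:70/-12 52:70/-11 54:71/-12 56:71/-12 58:71/-11 60:71/-11 62:71/-11 64:71/-11 66:71/-11 68:71/-11 70:71/-11 72:71/-11 74:71/-11 76:71/-11 78:71/-11 80:71/-11 82:71/-11 84:70/-11 86:66/-11 88:59/-11 90:54/-11 92:52/-10 94:50/-9 96:46/-6 98:44/-6 100:48/-8 102:55/-9 104:57/-8 106:56/-3 108:57/2 110:57/6 112:58/6 114:59/2 116:61/-5 118:64/-9 120:65/-9 122:64/-7 124:68/-5 126:78/-4 128:86/-4 130:88/-5 132:89/-5 134:91/-5 136:96/-4 138:103/-3 140:105/-3 142:101/-2 144:95/-2 146:88/-3 148:86/-3 150:88/-4 152:93/-5 154:97/-5 156:100/-4 158:105/-4 160:104/-4 162:98/-5 164:95/-9 166:92/-15 168:93/-19 170:94/-22 172:95/-22 174:96/-20 176:99/-17 178:106/-13 180:116/-9 182:119/-4 184:109/-1 186:86/0 188:63/0 190:51/0 192:50/0 194:54/1 196:56/1 198:58/0 200:63/-1 202:73/-5 204:87/-11 206:100/-15 208:107/-16 210:110/-16 212:110/-15 214:109/-14 216:108/-11 218:107/-10 220:107/-9 222:107/-9 224:107/-10 226:108/-12 228:110/-13 230:114/-12 232:121/-8 234:129/-4 236:132/-2 238:133/-1
```

Call:
play_rows:
  deltas:
    - [[1.9, 2.9, 0.5], 0]
    - [[4.6, 6.5, 0.5], 0]
    - [[7.5, 9.9, 0.5], 0]
    - [[10.7, 13.2, 0.5], 0]
    - [[14.1, 16.2, 0.5], 0]
    - [[16.8, 18.3, 0.5], 0]
    - [[18.6, 19.6, 0.5], 0]
    - [[18.6, 19.6, 0.5], 0]

```text
t: 24.95
eef_pos: [0.5133, 0.0333, 0.1212]
tcp_rot: [0.002, 0.981, 0.194, -0.004]
wrist_force: [-7.8, -5.5, 7.9]
opening: 0.195
```

```bash
python3 w.py; python3 jw.py w3.png
```

```text
t 24.95 ang 127.5 r 0.0634 Ftan -9.47 Frad 0.40 Fz 7.93 z 0.1212 Mz -0.008
40:52/-14 42:52/-14 44:52/-14 46:52/-14 48:52/-14 50:52/-14 52:52/-14 54:52/-14 56:52/-14 58:52/-14 60:52/-14 62:52/-14 64:52/-14 66:52/-14 68:52/-14 70:52/-14 72:52/-14 74:52/-14 76:52/-14 78:52/-14 80:53/-14 82:52/-14 84:52/-14 86:52/-14 88:52/-14 90:52/-14 92:51/-14 94:51/-14 96:51/-14 98:52/-14 100:51/-14 102:51/-14 104:51/-14 106:52/-13 108:52/-13 110:52/-12 112:53/-11 114:53/-10 116:53/-11 118:53/-11 120:54/-12 122:52/-11 124:48/-10 126:45/-9 128:44/-9 130:47/-11 132:51/-13 134:53/-15 136:53/-15 138:54/-15 140:54/-15 142:54/-15 144:53/-15 146:53/-14 148:52/-13 150:53/-10 152:59/-8 154:69/-6 156:84/-4 158:96/-4 160:103/-4 162:106/-4 164:101/-4 166:95/-6 168:92/-11 170:90/-17 172:92/-20 174:94/-22 176:95/-22 178:97/-20 180:100/-16 182:103/-12 184:98/-8 186:81/-3 188:61/-1 190:50/0 192:49/0 194:54/1 196:57/1 198:58/0 200:63/-1 202:73/-5 204:87/-11 206:100/-15 208:108/-16 210:110/-16 212:110/-15 214:109/-14 216:109/-11 218:108/-10 220:108/-9 222:107/-9 224:107/-10 226:108/-12 228:110/-13 230:114/-12 232:122/-8 234:129/-3 236:132/-2 238:133/-1
```

View pics/w3.png

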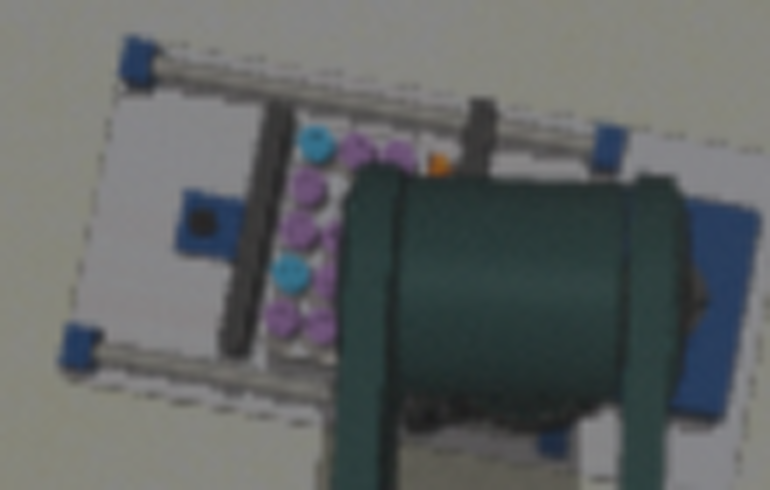

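The caps moved about 3 mm with the jaw, and only a sliver remains between rack and fence, at about x=262–270, y=230. I'll go on in 12° steps.

```bash
python3 arc.py -235.6 2,4,6,8,10,12,12,12 5
```

```text
[[1.9, 1.2, 0], [3.8, 2.4, 0], [5.8, 3.5, 0], [7.8, 4.6, 0], [9.9, 5.6, 0], [12.0, 6.5, 0], [12.0, 6.5, 0], [12.0, 6.5, 0]]
[[2.1, 0.8, 0], [4.3, 1.6, 0], [6.4, 2.3, 0], [8.6, 2.9, 0], [10.8, 3.4, 0], [13.0, 3.8, 0], [13.0, 3.8, 0], [13.0, 3.8, 0]]
[[2.2, 0.4, 0], [4.5, 0.7, 0], [6.7, 0.9, 0], [9.0, 1.0, 0], [11.3, 1.1, 0], [13.5, 1.0, 0], [13.5, 1.0, 0], [13.5, 1.0, 0]]
[[2.3, -0.1, 0], [4.5, -0.3, 0], [6.8, -0.5, 0], [9.0, -0.9, 0], [11.3, -1.3, 0], [13.5, -1.8, 0], [13.5, -1.8, 0], [13.5, -1.8, 0]]
[[2.2, -0.6, 0], [4.4, -1.2, 0], [6.5, -1.9, 0], [8.6, -2.7, 0], [10.7, -3.6, 0], [12.8, -4.6, 0], [12.8, -4.6, 0], [12.8, -4.6, 0]]
```

Call:
play_rows:
  deltas:
    - [[1.9, 1.2, 0.5], 0]
    - [[3.8, 2.4, 1], 0]
    - [[5.8, 3.5, 1], 0]
    - [[7.8, 4.6, 1], 0]
    - [[9.9, 5.6, 1], 0]
    - [[12, 6.5, 1], 0]
    - [[12, 6.5, 1], 0]
    - [[12, 6.5, 1], 0]

```text
t: 26.15
eef_pos: [0.5245, 0.0402, 0.1213]
tcp_rot: [0.001, 0.981, 0.194, -0.005]
wrist_force: [-7.4, -4.6, 7.0]
opening: 0.19
```

```bash
python3 w.py; sed -i 's/np.arange(.04,/np.arange(.16,/; s/,.24,.002)/,.20,.002)/' jw.py; python3 jw.py w4.png
```

```text
t 26.15 ang 115.7 r 0.0634 Ftan -8.63 Frad -0.94 Fz 7.05 z 0.1213 Mz 0.020
160:57/-11 162:61/-9 164:67/-6 166:77/-5 168:83/-8 170:86/-11 172:90/-17 174:92/-22 176:93/-22 178:94/-22 180:95/-19 182:96/-16 184:90/-12 186:74/-7 188:57/-3 190:48/-1 192:49/0 194:54/0 196:57/0 198:58/0 200:64/-1
```

Call:
play_rows:
  deltas:
    - [[2.1, 0.8, 0], 0]
    - [[4.3, 1.6, 0], 0]
    - [[6.4, 2.3, 0], 0]
    - [[8.6, 2.9, 0], 0]
    - [[10.8, 3.4, 0], 0]
    - [[13, 3.8, 0], 0]
    - [[13, 3.8, 0], 0]
    - [[13, 3.8, 0], 0]

```text
t: 27.35
eef_pos: [0.5371, 0.0447, 0.1212]
tcp_rot: [0.0, 0.981, 0.194, -0.005]
wrist_force: [-8.6, -1.9, 6.3]
opening: 0.191
```

```bash
python3 w.py;  python3 jw.py w5.png
```

```text
t 27.35 ang 103.6 r 0.0635 Ftan -8.80 Frad 0.20 Fz 6.32 z 0.1212 Mz 0.078
160:56/-16 162:57/-15 164:60/-13 166:65/-11 168:71/-10 170:74/-10 172:76/-13 174:81/-16 176:88/-19 178:92/-21 180:94/-20 182:93/-18 184:87/-15 186:75/-13 188:58/-7 190:49/-3 192:50/0 194:54/0 196:57/1 198:58/0 200:64/0
```

Call:
play_rows:
  deltas:
    - [[2.2, 0.4, 0], 0]
    - [[4.5, 0.7, 0], 0]
    - [[6.7, 0.9, 0], 0]
    - [[9, 1, 0], 0]
    - [[11.3, 1.1, 0], 0]
    - [[13.5, 1, 0], 0]
    - [[13.5, 1, 0], 0]
    - [[13.5, 1, 0], 0]

```text
t: 28.55
eef_pos: [0.5504, 0.0466, 0.1212]
tcp_rot: [-0.001, 0.981, 0.194, -0.005]
wrist_force: [-9.6, 0.0, 7.0]
opening: 0.197
```

```bash
python3 w.py;  python3 jw.py w6.png
```

```text
t 28.55 ang 91.5 r 0.0636 Ftan -9.55 Frad 0.26 Fz 7.01 z 0.1212 Mz 0.015
160:56/-17 162:57/-16 164:58/-15 166:61/-13 168:68/-10 170:74/-9 172:74/-10 174:75/-13 176:80/-16 178:87/-19 180:93/-20 182:93/-20 184:91/-19 186:82/-16 188:67/-11 190:57/-6 192:53/-1 194:55/0 196:57/0 198:58/0 200:64/0
```

Call:
play_rows:
  deltas:
    - [[2.3, -0.1, 0], 0]
    - [[4.5, -0.3, 0], 0]
    - [[6.8, -0.5, 0], 0]
    - [[9, -0.9, 0], 0]
    - [[11.3, -1.3, 0], 0]
    - [[13.5, -1.8, 0], 0]
    - [[13.5, -1.8, 0], 0]
    - [[13.5, -1.8, 0], 0]

```text
t: 29.75
eef_pos: [0.5638, 0.0458, 0.1211]
tcp_rot: [-0.002, 0.981, 0.194, -0.005]
wrist_force: [-8.6, 2.9, 7.2]
opening: 0.189
```

```bash
python3 w.py;  python3 jw.py w7.png
```

```text
t 29.75 ang 79.3 r 0.0639 Ftan -8.99 Frad 1.28 Fz 7.24 z 0.1211 Mz -0.011
160:57/-17 162:57/-16 164:59/-14 166:64/-11 168:73/-9 170:80/-7 172:81/-6 174:83/-8 176:87/-13 178:89/-17 180:92/-20 182:94/-21 184:94/-21 186:88/-19 188:80/-16 190:69/-11 192:60/-5 194:58/-1 196:58/0 198:59/0 200:64/0
```

Call:
play_rows:
  deltas:
    - [[2.2, -0.6, 0], 0]
    - [[4.4, -1.2, 0], 0]
    - [[6.5, -1.9, 0], 0]
    - [[8.6, -2.7, 0], 0]
    - [[10.7, -3.6, 0], 0]
    - [[12.8, -4.6, 0], 0]
    - [[12.8, -4.6, 0], 0]
    - [[12.8, -4.6, 0], 0]

```text
t: 30.95
eef_pos: [0.5769, 0.0421, 0.1211]
tcp_rot: [-0.002, 0.981, 0.195, -0.005]
wrist_force: [-7.6, 4.9, 6.0]
opening: 0.195
```

```bash
python3 w.py;  python3 jw.py w8.png; python3 arc.py -295.6 2,4,6,8,10,12,12,12 5
```

```text
t 30.95 ang 67.2 r 0.0641 Ftan -8.93 Frad 1.53 Fz 6.01 z 0.1211 Mz -0.006
160:59/-14 162:63/-11 164:70/-8 166:83/-6 168:97/-5 170:103/-4 172:103/-3 174:99/-5 176:93/-9 178:91/-14 180:93/-19 182:95/-21 184:97/-21 186:95/-20 188:91/-18 190:81/-15 192:70/-9 194:64/-4 196:60/0 198:59/0 200:64/0 
[[2.0, -1.0, 0], [4.0, -2.1, 0], [6.0, -3.3, 0], [7.9, -4.5, 0], [9.8, -5.8, 0], [11.6, -7.1, 0], [11.6, -7.1, 0], [11.6, -7.1, 0]]
[[1.8, -1.4, 0], [3.5, -2.9, 0], [5.2, -4.4, 0], [6.8, -6.0, 0], [8.3, -7.7, 0], [9.8, -9.4, 0], [9.8, -9.4, 0], [9.8, -9.4, 0]]
[[1.4, -1.8, 0], [2.8, -3.6, 0], [4.1, -5.4, 0], [5.4, -7.3, 0], [6.6, -9.2, 0], [7.7, -11.2, 0], [7.7, -11.2, 0], [7.7, -11.2, 0]]
[[1.0, -2.0, 0], [2.0, -4.1, 0], [2.9, -6.1, 0], [3.7, -8.3, 0], [4.5, -10.4, 0], [5.2, -12.6, 0], [5.2, -12.6, 0], [5.2, -12.6, 0]]
[[0.6, -2.2, 0], [1.1, -4.4, 0], [1.6, -6.6, 0], [1.9, -8.9, 0], [2.2, -11.1, 0], [2.5, -13.4, 0], [2.5, -13.4, 0], [2.5, -13.4, 0]]
```

Call:
play_rows:
  deltas:
    - [[2, -1, 0], 0]
    - [[4, -2.1, 0], 0]
    - [[6, -3.3, 0], 0]
    - [[7.9, -4.5, 0], 0]
    - [[9.8, -5.8, 0], 0]
    - [[11.6, -7.1, 0], 0]
    - [[11.6, -7.1, 0], 0]
    - [[11.6, -7.1, 0], 0]

```text
t: 32.15
eef_pos: [0.5889, 0.0358, 0.1212]
tcp_rot: [-0.003, 0.981, 0.195, -0.004]
wrist_force: [-6.5, 5.5, 5.7]
opening: 0.194
```

```bash
python3 w.py;  python3 jw.py w9.png >/dev/null
cat > tr.py <<'E'
import cv2,numpy as np,sys
def sat(p):
    i=cv2.imread(p).astype(np.float32); return i[...,0]-i[...,1]   # blue-green: violet caps
ref=sat("pics/w3.png"); t=ref[170:335,255:335]
for k in sys.argv[1:]:
    r=cv2.matchTemplate(sat(f"pics/w{k}.png")[140:370,200:400],t,cv2.TM_CCOEFF_NORMED); _,v,_,l=cv2.minMaxLoc(r)
    x,y=l; d=0
    if 0<x<r.shape[1]-1: a,b,c=r[y,x-1:x+2]; d=.5*(a-c)/(a-2*b+c)
    print(k,"shift mm %.2f"%((55-x-d)/7*3.2),"dy",y-30,round(v,3))
E
python3 tr.py 3 4 5 6 7 8 9
```

```text
t 32.15 ang 55.0 r 0.0644 Ftan -8.48 Frad 0.81 Fz 5.75 z 0.1212 Mz 0.042
3 shift mm 0.01 dy 0 1.0
4 shift mm 2.80 dy -1 0.798
5 shift mm 4.68 dy -1 0.699
6 shift mm 6.31 dy -3 0.686
7 shift mm 7.02 dy -3 0.772
8 shift mm 7.72 dy -3 0.936
9 shift mm 8.96 dy -4 0.921
```

Call:
play_rows:
  deltas:
    - [[1.8, -1.4, 0], 0]
    - [[3.5, -2.9, 0], 0]
    - [[5.2, -4.4, 0], 0]
    - [[6.8, -6, 0], 0]
    - [[8.3, -7.7, 0], 0]
    - [[9.8, -9.4, 0], 0]
    - [[9.8, -9.4, 0], 0]
    - [[9.8, -9.4, 0], 0]

```text
t: 33.35
eef_pos: [0.599, 0.0274, 0.1212]
tcp_rot: [-0.004, 0.981, 0.195, -0.003]
wrist_force: [-5.9, 7.5, 5.5]
opening: 0.191
```

```bash
python3 w.py;  python3 jw.py w10.png >/dev/null; python3 tr.py 8 9 10
```

```text
t 33.35 ang 43.3 r 0.0647 Ftan -9.48 Frad 0.85 Fz 5.52 z 0.1212 Mz -0.018
8 shift mm 7.72 dy -3 0.936
9 shift mm 8.96 dy -4 0.921
10 shift mm 9.24 dy -4 0.917
```

View pics/w10.png

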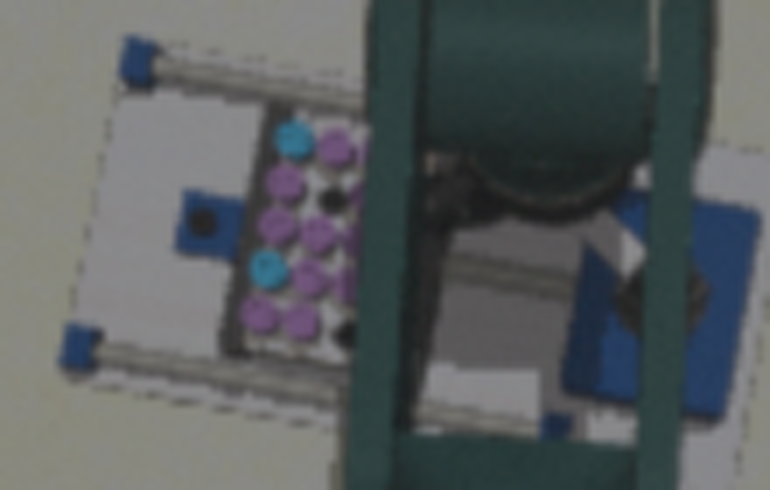

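The rack advanced only 0.3 mm while the force rose, and in the picture it is up against the fence. One more 12° step should tell.

Call:
play_rows:
  deltas:
    - [[1.4, -1.8, 0], 0]
    - [[2.8, -3.6, 0], 0]
    - [[4.1, -5.4, 0], 0]
    - [[5.4, -7.3, 0], 0]
    - [[6.6, -9.2, 0], 0]
    - [[7.7, -11.2, 0], 0]
    - [[7.7, -11.2, 0], 0]
    - [[7.7, -11.2, 0], 0]

```text
t: 34.55
eef_pos: [0.6072, 0.0173, 0.1213]
tcp_rot: [-0.005, 0.981, 0.195, -0.003]
wrist_force: [-4.1, 10.0, 4.7]
opening: 0.195
```

```bash
python3 w.py;  python3 jw.py w11.png >/dev/null; python3 tr.py 10 11
```

```text
t 34.55 ang 31.8 r 0.0650 Ftan -10.65 Frad 1.79 Fz 4.67 z 0.1213 Mz -0.033
10 shift mm 9.24 dy -4 0.917
11 shift mm 9.23 dy -4 0.917
```

Call:
play_rows:
  deltas:
    - [[0.5, -1, 0], 0]
    - [[1, -2, 0], 0]
    - [[1.5, -3, 0], 0]
    - [[2, -4, 0], 0]
    - [[2.4, -5, 0], 0]
    - [[2.4, -5, 0], 0]
    - [[2.4, -5, 0], 0]
    - [[2.4, -5, 0], 0]

```text
t: 35.75
eef_pos: [0.6098, 0.0129, 0.1214]
tcp_rot: [-0.005, 0.981, 0.195, -0.002]
wrist_force: [-4.0, 11.4, 4.8]
opening: 0.195
```

```bash
python3 w.py; python3 ob.py; python3 jw.py w12.png >/dev/null; python3 tr.py 11 12
```

```text
t 35.75 ang 27.3 r 0.0651 Ftan -11.94 Frad 1.69 Fz 4.79 z 0.1214 Mz -0.025
t 35.75 pos [0.6098 0.0129 0.1214] crankyaw 22.530375830785776 F [-3.9751 11.3794  4.7928] M [ 2.0116  0.7737 -0.0248] op 0.19486373334347754 q6 1.1002237508762387
11 shift mm 9.23 dy -4 0.917
12 shift mm 9.24 dy -4 0.918
```

The force is now about 3 N above the sliding level, which means roughly 25 N on the pad, and the rack is still. I'll release the handle and go back to the boss.

Call:
play_rows:
  deltas:
    - [[0, 0, 0], 0]
    - [[0, 0, 0], 0]
    - [[0, 0, 0], 0]
    - [[0, 0, 5], 0]
    - [[0, 0, 20], 0]
    - [[0, 0, 40], 0]
    - [[0, 0, 50], 0]
    - [[0, 0, 50], 0]
  grip: 0.1

```text
t: 36.95
eef_pos: [0.613, 0.0077, 0.1742]
tcp_rot: [0.001, 0.981, 0.194, 0.002]
wrist_force: [-0.1, -0.4, 0.6]
opening: 0.551
```

Call:
play_rows:
  deltas:
    - [[-12, -7, 0], 0.03]
    - [[-35, -20, 0], 0.06]
    - [[-56.5, -30.5, 0], 0.09]
    - [[-56.5, -30.5, 0], 0.09]
    - [[-56.5, -30.5, 0], 0.09]
    - [[-56.5, -30.5, 0], 0.09]
    - [[-56.5, -30.5, 0], 0.09]
    - [[-56.5, -30.5, 0], 0.09]

```text
t: 37.95
eef_pos: [0.556, -0.0225, 0.1722]
tcp_rot: [0.0, 0.971, 0.238, -0.0]
wrist_force: [0.2, 0.6, -0.8]
opening: 0.552
```

```bash
python3 ob.py; python3 - <<'E'
from h import *
for n in("side","side"):
    f=arm.grab_frame(n)
    for t,z in(("crank_grip",.121),("crank_boss",.118)):
        r=arm.tip_of(t,f)
        if r: print(n,t,round(r[0]["confidence"],2),np.round(r[0]["location"],1),np.round(atz(f,r[0]["location"],z),4))
E
```

```text
t 37.95 pos [ 0.556  -0.0225  0.1722] crankyaw 27.566924274707585 F [ 0.1599  0.5681 -0.791 ] M [-0.0228 -0.037   0.0425] op 0.5524699347699998 q6 0.947297167199217
side crank_grip 0.62 [176.4 266.6] [0.6087 0.0106 0.121 ]
side crank_boss 0.73 [190.8 247.4] [ 0.5543 -0.0311  0.118 ]
side crank_grip 0.64 [175.2 265.2] [0.6056 0.0151 0.121 ]
side crank_boss 0.55 [188.5 245. ] [ 0.5491 -0.0228  0.118 ]
```

Call:
play_rows:
  deltas:
    - [[-2.5, 5, -6], 0]
    - [[-2.5, 5, -20], 0]
    - [[-2.5, 5, -36], 0]
    - [[-2.5, 5, -47], 0]
    - [[-2.5, 5, -50], 0]
    - [[-2.5, 5, -50], 0]
    - [[-2.5, 5, -50], 0]
    - [[-2.5, 5, -50], 0]

```text
t: 39.25
eef_pos: [0.5536, -0.0178, 0.123]
tcp_rot: [0.0, 0.971, 0.238, 0.001]
wrist_force: [0.3, 0.4, -0.3]
opening: 0.551
```

Call:
play_rows:
  deltas:
    - [[0, 0, 0], 0]
    - [[0, 0, 0], 0]
    - [[0, 0, 0], 0]
    - [[0, 0, 0], 0]
    - [[0, 0, 0], 0]
    - [[0, 0, 0], 0]
    - [[0, 0, 0], 0]
    - [[0, 0, 0], 0]
  grip: -1

```text
t: 40.25
eef_pos: [0.5535, -0.018, 0.1229]
tcp_rot: [0.0, 0.971, 0.238, 0.0]
wrist_force: [-0.9, -2.1, 5.5]
opening: 0.25
```

```bash
python3 ob.py
```

```text
t 40.25 pos [ 0.5535 -0.018   0.1229] crankyaw 27.546345983934103 F [-0.8852 -2.0597  5.4851] M [-0.3884  0.0993  0.3537] op 0.2498988753732992 q6 0.9555193939208612
```

Call:
play_rows:
  deltas:
    - [[0, 0, 0], 0.02]
    - [[0, 0, 0], 0.04]
    - [[0, -0.5, 2], 0.04]
    - [[0, -0.5, 6], 0.04]
    - [[0, -0.5, 12], 0.04]
    - [[0, -0.5, 20], 0.04]
    - [[0, -0.5, 32], 0.04]
    - [[0, -0.5, 45], 0.04]

```text
t: 41.25
eef_pos: [0.5524, -0.0178, 0.1673]
tcp_rot: [-0.001, 0.966, 0.257, -0.001]
wrist_force: [-0.3, -0.1, -4.4]
opening: 0.247
```

```bash
python3 ob.py
```

```text
t 41.25 pos [ 0.5524 -0.0178  0.1673] crankyaw 29.838307375887386 F [-0.3138 -0.1332 -4.3728] M [-0.0257 -0.0191  0.0149] op 0.24734361341340438 q6 0.9149456541647663
```

Call:
play_rows:
  deltas:
    - [[-2, -15, 10], 0.05]
    - [[-9, -60, 25], 0.13]
    - [[-17, -115, 30], 0.24]
    - [[-25, -170, 30], 0.36]
    - [[-34, -225, 30], 0.48]
    - [[-41, -270, 30], 0.52]
    - [[-44.5, -294.5, 30], 0.52]
    - [[-44.5, -294.5, 30], 0.52]

```text
t: 42.25
eef_pos: [0.5084, -0.3139, 0.1975]
tcp_rot: [-0.0, 0.868, 0.496, 0.0]
wrist_force: [-0.2, 0.4, -3.0]
opening: 0.248
```

Call:
play_rows:
  deltas:
    - [[0, 0, -15], 0]
    - [[0, 0, -40], 0]
    - [[0, 0, -70], 0]
    - [[0, 0, -95], 0]
    - [[0, 0, -115], 0]
    - [[0, 0, -126], 0]
    - [[0, 0, -132], 0]
    - [[0, 0, -134], 0]

```text
t: 43.25
eef_pos: [0.5091, -0.3124, 0.0635]
tcp_rot: [0.0, 0.867, 0.497, 0.0]
wrist_force: [-0.2, -0.5, -3.1]
opening: 0.25
```

```bash
python3 ob.py
```

```text
t 43.25 pos [ 0.5091 -0.3124  0.0635] crankyaw 59.665969374419866 F [-0.1729 -0.4646 -3.0528] M [ 0.0339  0.0418 -0.0074] op 0.2498612263030774 q6 -0.11597112531674507
```

Call:
play_rows:
  deltas:
    - [[0, 0, -1], 0]
    - [[0, 0, -2], 0]
    - [[0, 0, -3], 0]
    - [[0, 0, -4], 0]
    - [[0, 0, -5], 0]
    - [[0, 0, -5], 0]
    - [[0, 0, -5], 0]
    - [[0, 0, -5], 0]

```text
t: 44.25
eef_pos: [0.5088, -0.3128, 0.059]
tcp_rot: [0.0, 0.868, 0.497, 0.0]
wrist_force: [-1.9, -0.5, 1.5]
opening: 0.248
```

```bash
python3 ob.py
```

```text
t 44.25 pos [ 0.5088 -0.3128  0.059 ] crankyaw 59.634662451420645 F [-1.9343 -0.5182  1.5428] M [ 0.1892  0.4334 -0.015 ] op 0.24821872975254874 q6 -0.1160756023234434
```

It's on the tray floor. I'll release, rise and clear out toward the start side so the cameras can see.

Call:
play_rows:
  deltas:
    - [[0, 0, 0], 0]
    - [[0, 0, 0], 0]
    - [[0, 0, 0], 0]
    - [[0, 0, 0], 0]
    - [[0, 0, 5], 0]
    - [[0, 0, 20], 0]
    - [[0, 0, 50], 0]
    - [[0, 0, 90], 0]
  grip: 0.3

```text
t: 45.25
eef_pos: [0.5084, -0.3125, 0.1493]
tcp_rot: [-0.001, 0.868, 0.497, -0.0]
wrist_force: [0.1, 0.9, -0.2]
opening: 0.645
```

Call:
play_rows:
  deltas:
    - [[-5, 0, 40], 0]
    - [[-25, 0, 80], 0]
    - [[-55, 0, 100], 0]
    - [[-90, 0, 110], 0]
    - [[-120, 0, 110], 0]
    - [[-150, 0, 110], 0]
    - [[-165, 0, 110], 0]
    - [[-165, 0, 110], 0]

```text
t: 46.25
eef_pos: [0.3435, -0.3129, 0.2593]
tcp_rot: [0.001, 0.868, 0.497, 0.0]
wrist_force: [0.4, -0.3, 0.0]
opening: 0.649
```

```bash
python3 ob.py; python3 jw.py w13.png>/dev/null; python3 tr.py 12 13; python3 - <<'E'
from h import *
f=arm.grab_frame("top"); g=arm.grab_frame("side")
for t,z in (("crank_boss",.054),("crank_grip",.057),("tray",0),("rack",.008),("jaw",0.)):
  for h,n in((f,"top"),(g,"side")):
    r=arm.tip_of(t,h)
    if r: print(t,n,round(r[0]["confidence"],2),np.round(atz(h,r[0]["location"],z),4))
def crop(f,l,t,w,h,s): return cv2.resize(cv2.cvtColor(f["pixels"],cv2.COLOR_RGB2BGR)[t:t+h,l:l+w],None,fx=s,fy=s,interpolation=cv2.INTER_CUBIC)
cv2.imwrite("pics/end.png",np.hstack([crop(f,155,150,130,180,3),crop(g,185,130,130,240,2.25)[:540]]))
E
```

```text
t 46.25 pos [ 0.3435 -0.3129  0.2593] crankyaw 59.56959116253083 F [ 0.4336 -0.3074  0.0278] M [ 0.0571  0.045  -0.0154] op 0.6489306848989946 q6 -0.32998110880109466
12 shift mm 9.24 dy -4 0.918
13 shift mm 9.26 dy -4 0.917
crank_boss top 0.6 [ 0.5058 -0.2994  0.054 ]
crank_boss side 0.78 [ 0.5091 -0.3101  0.054 ]
crank_grip top 0.72 [ 0.5365 -0.2527  0.057 ]
crank_grip side 0.2 [ 0.5076 -0.319   0.057 ]
tray top 0.74 [ 0.4893 -0.2976  0.    ]
tray side 0.57 [ 0.4966 -0.3131  0.    ]
rack top 0.9 [0.5676 0.1449 0.008 ]
rack side 0.56 [0.5782 0.1449 0.008 ]
jaw top 0.63 [0.5724 0.0909 0.    ]
jaw side 0.98 [0.5676 0.091  0.    ]
```

View pics/end.png

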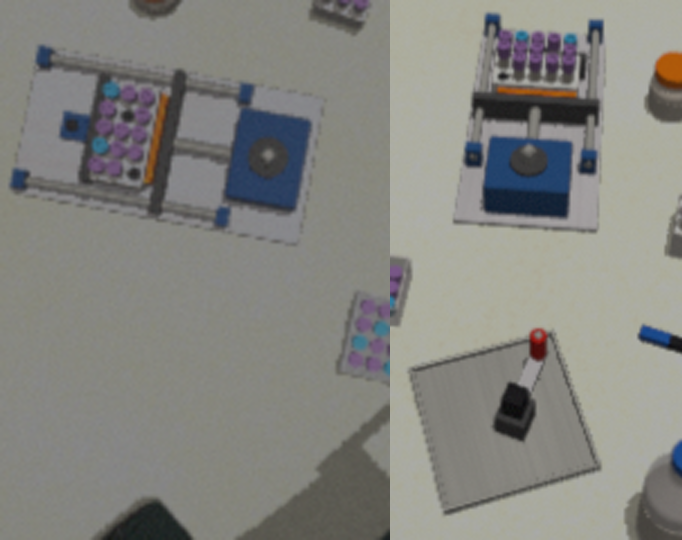

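The crank stands in the tray and the rack is against the fence with the pad on it. One last check measures pad compression from the plate-to-pad distance before and after.

```bash
python3 - <<'E'
from h import *
F=[arm.grab_frame("top") for _ in range(6)]; f=F[0]
now=np.mean([t["pixels"].astype(float) for t in F],0)
old=cv2.resize(cv2.imread("pics/top0.png"),(512,384),interpolation=cv2.INTER_AREA)[:,:,::-1].astype(float)
A=np.array([.552,-.017]); y=np.array([np.sin(np.radians(7.5)),np.cos(np.radians(7.5))]); x=np.array([y[1],-y[0]])
s=np.arange(.03,.2,.0005); B=np.r_[np.linspace(-.04,-.015,11),np.linspace(.015,.04,11)]
def prof(m,z=.045):
    P=np.array([[*(A+y*a+x*b),z] for a in s for b in B]); uv=proj(f,P).astype(np.float32).reshape(len(s),-1,2)
    return cv2.remap(m.astype(np.float32),uv[...,0],uv[...,1],cv2.INTER_LINEAR).mean(1)
for n,m in(("old",old),("now",now)):
    c=prof(m); o=np.clip(c[:,0]-c[:,2]-10,0,None); po=(o*s).sum()/o.sum()
    b=c.mean(1); k=(s>po-.03)&(s<po-.004); d=np.clip(75-b,0,None)*k; print(n,"pad %.4f plate %.4f diff %.4f"%(po,(d*s).sum()/d.sum(),po-(d*s).sum()/d.sum()), "orange fwhm mm",(o>o.max()/2).sum()*.5)
    print([int(v) for v in b[int((po-.03-.03)/.0005):int((po+.01-.03)/.0005):4]])
E
```

```text
old pad 0.0814 plate 0.0653 diff 0.0161 orange fwhm mm 8.5
[126, 123, 113, 97, 78, 64, 58, 56, 58, 62, 72, 83, 86, 82, 79, 80, 86, 96, 109, 119]
now pad 0.1263 plate 0.1154 diff 0.0109 orange fwhm mm 8.5
[134, 134, 132, 126, 111, 88, 68, 60, 58, 58, 58, 56, 56, 62, 71, 79, 83, 88, 100, 112]
```

```bash
python3 -c "
from station import arm
print(arm.get_obs()['t']); print(arm.close_job())"
```

```text
47.35
the job is handed in; nothing more can be done
None
```

I fitted the crank fully home on the shaft and wound it clockwise about 355°, until the jaw held the rack snugly against the fence. Then I lifted the crank off, stood it socket down in the tray close to where it had been, and let go. I handed the job in at 47.4 s of the 72 s allowed, with the arm clear of everything.

**What the last checks showed**
- **Rack:** it stopped moving against the fence before I finished winding. It stayed put within 0.02 mm after the crank was lifted off.
- **Holding force:** the handle force rose about 3 N above its sliding level, which means roughly 25 N on the pad. The camera geometry suggests the pad has given 3 to 4.4 mm, or 25 to 35 N. Both are inside the snug range and short of the 6 mm end of its give.
- **Crank:** in the last picture it stands upright in the tray.
- **Other things:** those visible in the last crop (jar, marker, cap box, spray and spare rack, some only partly) looked undisturbed. I did not compare the beaker with its starting place.

**Where checks disagreed**
- A cruder plate-to-pad measure gave 5.2 mm of give, about 42 N. I discounted it because the shadowed gap beside the pad biases it, but it would still be in range.
- The network's jaw position implied only about 39 mm of jaw travel. The crank angle implied 49 mm and the plate profile 50 mm, so I trusted those two.
- The top camera placed the boss about 13 mm from where it was set down. The side camera agreed with the arm's own reading to within 3 mm.

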